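# Shake out the castings and rake them into the sorting tray

## Task

Slide the wooden tray under the hearth's outlet, tip the pot by its red crank until every casting has dropped onto the hearth, and stand the pot upright again. Then draw the rake out of its holster by the steel shank, lay it down, take it by its wooden handle and push all the castings along the channel into the tray with the blade - no fingers on castings that lie on the hearth (one that lands on the bench may be picked up into the tray) and no raking while holding the shank. Finally lay the rake down, take it by the shank again and slide it handle-first fully home in the holster, leaving the pot upright, all castings in the tray and the other things on the bench where they are.

Things in the scene. Friction and masses are not known exactly. Their poses are not given: they have to be found in the camera images.
- hearth: fixed brick hearth with a straight raking channel on top. Origin: on the bench under the channel's centre line; x points away from the robot, across the channel; y runs along the channel to its outlet (robot's left); z up. Channel floor 42 mm above the bench, inner width 96 mm (x -48 to 48), y -120 to 80. Brick base: x -60 to 105, y -120 to 55 mm
- channel_rear (a point): middle of the channel's open rear end, on the floor (hearth y = -120, 42 mm above the bench); axes as the hearth's. Steel side walls stand from y = -100 to +80: the near one (x = -50) rises to 102 mm, the far one (x = +50) to 65 mm above the bench
- chute_end (a point): middle of the channel's open outlet lip, on the floor's edge (hearth y = +80, 42 mm above the bench); axes as the hearth's. The last 25 mm before the lip is a 6 mm plate with free space under it: its underside is 36 mm above the bench, so the tray's edge fits below it
- pot_pivot (a point): fixed point on the pot's pivot axis (hearth x = 30, y = 0, z = 140 mm), which runs along the hearth's y; axes as the hearth's. Two green posts at y = +-56 on the far side (x 54 to 94) reach 156 mm up, with arms to the pivot: beside the pot no gripper fits in the channel; under pot and arms 120 mm is free above the bench
- pot (a joint): tipping angle of the open steel pot, rad: 0 upright (stop), grows as it tips towards the robot over the channel, 2.5 fully tipped (stop). Stiff pivot (0.25 N m): stays where it is left. Castings slide out surely only near full tip. Pot 88 mm wide at the rim, 75 mm tall, wall 4 mm; upright its rim is 195 mm and its inner floor 125 mm above the bench
- crank (a point): middle of the red crank peg that tips the pot: a round bar 14 mm thick, 54 mm long, parallel to the hearth's y, 65 mm from the pivot axis, at hearth y = 100 (free from 74 to 125 mm). Pot upright: 62 mm beyond the pivot and 20 mm above it; as the pot tips it swings over the top and down on the robot's side
- tray_c (a point): centre of the loose wooden sorting tray: 130 mm (its x) by 115 mm (its y), 30 mm tall, walls 8 mm, floor at most 8 mm thick, open on top, 0.25 kg; the point is 15 mm above its underside, z up. It starts a few cm beyond the outlet lip, not under it, its x within 0.35 rad of the hearth's x
- rake_handle (a point): middle of the rake's wooden handle, 14 mm above its underside, 45 mm from the butt, 205 mm behind the blade's front. Rake axes: x from handle to blade, z up. Rake 250 mm long, 0.14 kg, lies flat: handle 110 mm long, 24 wide, 28 tall; then a steel shank for 135 mm; then an upright blade across the end, 84 mm wide, 40 tall, 5 thick
- rake_shank (a point): point on the rake's steel shank, 65 mm behind the blade's front, 140 mm ahead of rake_handle; shank 10 mm wide, 14 mm tall (9 to 23 mm above the rake's underside), the point is 16 mm above the underside; axes as rake_handle
- rake_blade (a point): middle of the lower edge of the blade's front face; axes as rake_handle
- holster_mouth (a point): middle of the mouth of the fixed blue sheath for the rake's handle, 23 mm above the bench. x points into the sheath (away from the robot), z up. Sheath 110 mm deep, open at the mouth only: inside 50 mm wide, 46 mm high, walls and roof 5 mm, no floor; back wall's inner face at x = 105 mm. The rake starts in it, whole handle hidden, butt near the back wall, blade outside
- casting0_c (a point): silvery stud casting, a 14 x 14 x 10 mm block with an 8 mm stem 9 mm long on one face (total 19 mm along its z), 20 g; the point is its middle; three to six of them lie in the pot at the start (absent ones read None)
- casting1_c (a point): silvery stud casting, a 14 x 14 x 10 mm block with an 8 mm stem 9 mm long on one face (total 19 mm along its z), 20 g; the point is its middle; three to six of them lie in the pot at the start (absent ones read None)
- casting2_c (a point): silvery stud casting, a 14 x 14 x 10 mm block with an 8 mm stem 9 mm long on one face (total 19 mm along its z), 20 g; the point is its middle; three to six of them lie in the pot at the start (absent ones read None)
- casting3_c (a point): silvery stud casting, a 14 x 14 x 10 mm block with an 8 mm stem 9 mm long on one face (total 19 mm along its z), 20 g; the point is its middle; three to six of them lie in the pot at the start (absent ones read None)
- casting4_c (a point): silvery stud casting, a 14 x 14 x 10 mm block with an 8 mm stem 9 mm long on one face (total 19 mm along its z), 20 g; the point is its middle; three to six of them lie in the pot at the start (absent ones read None)
- casting5_c (a point): silvery stud casting, a 14 x 14 x 10 mm block with an 8 mm stem 9 mm long on one face (total 19 mm along its z), 20 g; the point is its middle; three to six of them lie in the pot at the start (absent ones read None)
- tin: flat yellow tin, 60 x 85 x 28 mm, loose; a bystander, to be left where it is; origin at its underside
- flux_jar: small jar, 56 mm wide, 75 mm tall, loose; a bystander, to be left where it is; origin at its underside
- charcoal: black charcoal block, 55 x 80 x 30 mm, loose; a bystander, to be left where it is; origin at its underside
- dish: white dish, 90 mm wide, 30 mm tall, loose; a bystander, to be left where it is; origin at its underside
- brush: small brush lying flat, loose; a bystander, to be left where it is; origin at its underside
- solder_brick: terracotta brick, 70 x 110 x 30 mm, loose; a bystander, to be left where it is; origin at its underside
Mind the look-alikes: they are no part of the job. Leave any pink or purple look-alike of the part that bears tray_c alone.

How it is judged:
On the way, in this order (a step that is already met when the one before it is completed fails the run):
1. the pot is tipped and every casting has left it (value of joint pot above 1.6 rad and z of each of casting0_c, casting1_c, casting2_c, casting3_c, casting4_c, casting5_c in the frame of hearth below 0.085 m), for 0.2 s.
2. the pot stands upright again, empty (value of joint pot below 0.12 rad and z of each of casting0_c, casting1_c, casting2_c, casting3_c, casting4_c, casting5_c in the frame of hearth below 0.085 m), for 0.2 s.
3. the rake is held by its wooden handle with the blade in the channel (x of rake_blade in the frame of hearth between -0.048 and 0.048 m and y of rake_blade in the frame of hearth between -0.115 and 0.11 m and z of rake_blade in the frame of hearth between 0.03 and 0.065 m and distance between the grasp point and rake_handle below 0.06 m), for 0.1 s.
4. all castings lie in the tray (x of casting0_c in the frame of tray_c between -0.058 and 0.058 m and y of casting0_c in the frame of tray_c between -0.0505 and 0.0505 m and z of casting0_c in the frame of tray_c between -0.015 and 0.028 m and x of casting1_c in the frame of tray_c between -0.058 and 0.058 m and y of casting1_c in the frame of tray_c between -0.0505 and 0.0505 m and z of casting1_c in the frame of tray_c between -0.015 and 0.028 m and x of casting2_c in the frame of tray_c between -0.058 and 0.058 m and y of casting2_c in the frame of tray_c between -0.0505 and 0.0505 m and z of casting2_c in the frame of tray_c between -0.015 and 0.028 m and x of casting3_c in the frame of tray_c between -0.058 and 0.058 m and y of casting3_c in the frame of tray_c between -0.0505 and 0.0505 m and z of casting3_c in the frame of tray_c between -0.015 and 0.028 m and x of casting4_c in the frame of tray_c between -0.058 and 0.058 m and y of casting4_c in the frame of tray_c between -0.0505 and 0.0505 m and z of casting4_c in the frame of tray_c between -0.015 and 0.028 m and x of casting5_c in the frame of tray_c between -0.058 and 0.058 m and y of casting5_c in the frame of tray_c between -0.0505 and 0.0505 m and z of casting5_c in the frame of tray_c between -0.015 and 0.028 m), for 0.2 s.
At the end, for the whole second after the job is handed in: all castings lie inside the tray, which sits flat; the pot is upright within 0.12 rad; the rake lies flat in the holster handle-first, its butt within 28 mm of the holster's back wall, blade outside (all of step 4 and value of joint pot below 0.12 rad and x of rake_handle in the frame of holster_mouth between 0.032 and 0.066 m and y of rake_handle in the frame of holster_mouth between -0.026 and 0.026 m and z of rake_handle in the frame of holster_mouth between -0.023 and 0.017 m and x of rake_blade in the frame of holster_mouth below -0.1 m and height (world z) of rake_blade below 0.012 m and angle between rake_handle's own z axis and vertical below 0.15 rad and angle between tray_c's own z axis and vertical below 0.1 rad); the robot touches nothing.
It fails at once if fingers at a casting that lies on the hearth ((x of casting0_c in the frame of hearth between -0.049 and 0.049 m and y of casting0_c in the frame of hearth between -0.12 and 0.08 m and z of casting0_c in the frame of hearth between 0.04 and 0.09 m and distance between the grasp point and casting0_c below 0.028 m) or (x of casting1_c in the frame of hearth between -0.049 and 0.049 m and y of casting1_c in the frame of hearth between -0.12 and 0.08 m and z of casting1_c in the frame of hearth between 0.04 and 0.09 m and distance between the grasp point and casting1_c below 0.028 m) or (x of casting2_c in the frame of hearth between -0.049 and 0.049 m and y of casting2_c in the frame of hearth between -0.12 and 0.08 m and z of casting2_c in the frame of hearth between 0.04 and 0.09 m and distance between the grasp point and casting2_c below 0.028 m) or (x of casting3_c in the frame of hearth between -0.049 and 0.049 m and y of casting3_c in the frame of hearth between -0.12 and 0.08 m and z of casting3_c in the frame of hearth between 0.04 and 0.09 m and distance between the grasp point and casting3_c below 0.028 m) or (x of casting4_c in the frame of hearth between -0.049 and 0.049 m and y of casting4_c in the frame of hearth between -0.12 and 0.08 m and z of casting4_c in the frame of hearth between 0.04 and 0.09 m and distance between the grasp point and casting4_c below 0.028 m) or (x of casting5_c in the frame of hearth between -0.049 and 0.049 m and y of casting5_c in the frame of hearth between -0.12 and 0.08 m and z of casting5_c in the frame of hearth between 0.04 and 0.09 m and distance between the grasp point and casting5_c below 0.028 m)).
It fails at once if raking while holding the rake by its shank (x of rake_blade in the frame of hearth between -0.048 and 0.048 m and y of rake_blade in the frame of hearth between -0.06 and 0.11 m and z of rake_blade in the frame of hearth between 0.03 and 0.075 m and distance between the grasp point and rake_shank below 0.06 m).
It fails at once if a bystander on the bench displaced by more than 4 cm (distance of any of tin, flux_jar, charcoal, dish, brush, solder_brick from where it was at the start of the episode above 0.04 m).
Of casting0, casting1, casting2, casting3, casting4, casting5 only 3 to 6 are there at a start; the rules pass over those that are not, and their reading is None.
At some moment in a run one of tray may be knocked a few centimetres aside while the robot is not near it.
Once in a run the grip may slacken for a moment while it holds something.
It also fails if it takes over 208 s, if anything falls off the work surface, if the arm or the gripper's body presses on something with over 40 N, if the wrist force passes 120 N, or if a joint passes its speed limit or range.

## Robot

A 6-joint arm with a two-finger parallel gripper is mounted at the origin on the work surface. World frame = base frame: x ahead of the robot, y to its left, z up, the work surface at z = 0. Lengths are in m, angles in rad, forces in N, time in s.
With the tool pointing down it reaches from about 0.35 to 0.975 m from the base axis. Payload 17.4 kg.
Tool frame: the origin (TCP) lies at the very end of the fingers, on their centre line; the grasp point (between the pads) lies 19 mm behind it; z points along the fingers, y is the line along which they close (so a half turn about z gives the same grasp; the last joint's range is limited). The gripper opens to 85 mm and grips with 20 to 120 N. Pads are 22 mm wide; open, the fingers measure 114 mm over their backs; the gripper's body (76 mm by 85 mm) begins 54 mm behind the grasp point. The pads swing forward as they close: fully open they stand 13 mm farther back than shut.
Start: joints at [-1.349, 0.116, 1.442, -0, 1.584, -0.038], TCP at [0.173, -0.652, 0.231] pointing down, gripper open.
Joint ranges: [-2.83, 2.83], [-0.83, 2.19], [0.07, 2.5], [-1.14, 4.28], [0.01, 3], [-2.97, 2.97]. Speed limits (rad/s): [1.89, 1.89, 2.22, 3.14, 3.14, 3.14].

## Interface

Orientations are given as a unit quaternion [w, x, y, z].
In Python, from plant import * gives the robot as it stands. The module is installed in compiled form; this text tells all that it offers.
- The arm moves only by the tool drive_tool, never from a script. Its argument "plan" is a list of rows, each a list of 7 numbers: the turn, a rotation vector about the tool's x, y, z as a fraction of full scale, then the shift along the tool's x, y, z as a fraction of full scale, then the closure, from -1 (fully open) to 1 (shut). A call has 1 to 20 rows; each row is the pose to reach, as a shift and turn from the pose commanded when the call began, along the tool's axes at that moment; what a row does not reach only later rows make up. Full scale, the value 1, is 0.2 m for a shift and 45 degrees for a turn. A row lasts 1/10 s, in which the tool goes at most 50 mm and 8.59 degrees, less where a joint would pass 70% of its speed; a pose out of reach is approached as far as the arm can. A call with a number of a shift or a turn outside -1 to 1 is refused whole. A call with a gripper value outside its range is refused whole. The fingers move at their own pace and stop on an object; "newtons" is the grip in N (left out, the last holds). Time passes only in rows, so rows that repeat a pose let the fingers close. It gives the time, the measured TCP pose, the force, the opening and the grip force at its end, in the units of the state.
- get_state(): the state, without advancing time (a new reading comes with each control period).
- capture(name): name is "scene" or "top" or "wrist"; returns the picture (384x512x3 uint8, red, green, blue); there is no depth.
- calibration(name): a dict with "fx", "fy", "cx", "cy" (pixels), "k1" (the pictures are not rectified: a ray, as slopes to the right and down, at radius r is drawn at 1 + k1 r^2 times it, then the intrinsics apply), "rvec" (rotation vector, rad) and "tvec" (3), from world to camera coordinates, as OpenCV has them. Camera axes: x right, y down, z forward; pixel columns grow to the right and rows downward; lengths in m; the calibration is good to about 2 mm. A picture is of the moment at which its call begins: read the wrist's pose just before it. calibration takes no time and is no camera call; for the wrist camera it gives the pose at the moment of the call.
- close_job(): hands the job in; it is judged then, once.
Trained networks look in the newest picture that a camera, given by its name, has taken for a name from the list of things; names that differ only in an ending like _2 or _b are one class to them, and where a whole thing is asked for, a point or a joint stands for the part that bears it (a point fixed in the world has none). Each returns a list of dicts, best first, with "score" (0 to 1); they miss things now and then, are a little off and sometimes report something else, mostly with a low value. They report only what shows in the picture. A call takes as long as a camera call. They do not tell look-alikes from the thing itself.
- silhouettes(camera, label): "pixels" (384x512 bool, what is visible of it).
- place_of(camera, label): "point" ([x, y, z] in m, in world coordinates, good to about 4 mm: a listed point, or the origin of a listed thing).
The state is a dict: "clock": time; "joint_positions": joint angles; "dq": joint speeds; "joint_efforts": joint torques, N m; "eef_pos": TCP position; "tool_rot": TCP orientation; "ft_force": force on the tool from outside, world axes, zero at the start; "wrist_torque": the same for the moment, N m; "opening": finger opening in m; "grasp_force": force on a finger pad.
Only numpy, scipy, OpenCV 4.12 (cv2) and the standard library are available. Lean on these libraries where they do the work, as an engineer would, in place of code of your own. Each camera call takes 0.05 s, during which the arm holds its last target. There are 200 camera calls.

## Working session

There is one attempt and no reset: what is moved stays moved. The work goes in short steps, Python scripts to look and compute and a tool call to move; the robot and the scene stay as the last step left them, time stands still between calls to the robot, and variables do not carry over. Pictures are saved under pics/ and viewed, at most 14 in all, crops included, and the job is handed in when it is done.

Besides the shell and the picture viewer there is one more tool, called after "Emit:" as name(argument=value, ...) on one line, values as JSON. drive_tool: Moves the arm, as the interface text tells. Shift numbers are shares of 0.2 m and turn numbers shares of 45 degrees, none past 1 either way. Its arguments: {"type":"object","properties":{"plan":{"type":"array","items":{"type":"array","items":{"type":"number","minimum":-1,"maximum":1}}},"newtons":{"type":"number"}},"required":["plan"]}

```bash
mkdir -p pics
cat > h.py <<'E'
from plant import *
import numpy as np, cv2
from scipy.spatial.transform import Rotation as R
def snap(c,f=None):
    im=capture(c)
    if f: cv2.imwrite('pics/'+f,im[:,:,::-1])
    return im
def pose():
    s=get_state(); q=s['tool_rot']; return np.array(s['eef_pos']), R.from_quat([q[1],q[2],q[3],q[0]])
def px2w(c,u,v,z,cal=None):
    k=cal or calibration(c); x=np.array([(u-k['cx'])/k['fx'],(v-k['cy'])/k['fy']]); y=x.copy()
    for _ in range(20): y=x/(1+k['k1']*(y@y))
    Rm=R.from_rotvec(k['rvec']).as_matrix(); t=np.array(k['tvec']); o=-Rm.T@t; d=Rm.T@np.array([y[0],y[1],1])
    return o+d*(z-o[2])/d[2]
def w2px(c,P,cal=None):
    k=cal or calibration(c); p=R.from_rotvec(k['rvec']).as_matrix()@np.array(P)+np.array(k['tvec']); x=p[:2]/p[2]; x=x*(1+k['k1']*(x@x))
    return np.array([k['fx']*x[0]+k['cx'],k['fy']*x[1]+k['cy']])
def find(c,labels,n=2):
    for l in labels:
        print(c,l,[(np.round(d['point'],3).tolist(),round(d['score'],2)) for d in place_of(c,l)[:n]])
def down(yaw): # tool z down, tool x at world yaw
    c,s=np.cos(yaw),np.sin(yaw); return R.from_matrix(np.array([[c,s,0],[s,-c,0],[0,0,-1]]))
def rel(p,rot=None,base=None):
    """row numbers for target TCP p (world), rotation rot, from base (pos,rot) or measured"""
    p0,r0=base or pose(); sh=r0.inv().apply(np.array(p)-p0)/0.2
    tn=(r0.inv()*(rot if rot is not None else r0)).as_rotvec()/(np.pi/4)
    print('turn',np.round(tn,3),'shift',np.round(sh,3))
E
python3 - <<'E'
from h import *
s=get_state();print(s)
for c in ('scene','top'): 
    snap(c,c+'0.png'); print(c,calibration(c))
L=['hearth','channel_rear','chute_end','pot_pivot','crank','tray_c','rake_shank','rake_blade','holster_mouth','tin','flux_jar','charcoal','dish','brush','solder_brick']
for c in ('scene','top'): find(c,L,3)
print(pose()[1].as_matrix().round(3))
E
```

```text
{'clock': 0.0, 'joint_positions': array([-1.34878216e+00,  1.16471658e-01,  1.44229095e+00,  3.17456651e-05,
        1.58397191e+00, -3.78237284e-02]), 'dq': array([-0.00097265,  0.00032899, -0.00095031,  0.00114486, -0.00025863,
        0.00181109]), 'joint_efforts': array([ 2.19056717e-03, -7.31975913e+01, -6.32491851e+01,  1.17506029e-04,
        6.30697832e-03, -8.79564845e-05]), 'eef_pos': array([ 0.17336593, -0.65215719,  0.23055588]), 'tool_rot': array([-5.69967844e-04,  9.91572210e-01,  1.29553952e-01, -3.67011037e-05]), 'ft_force': array([-0.44010812, -0.07396473,  0.11521874]), 'wrist_torque': array([ 0.01831973, -0.01626912, -0.00866198]), 'grasp_force': 0.0, 'opening': 0.08530785464317388}
scene {'fx': 430.6381021334649, 'fy': 430.6381021334649, 'cx': 259.13400308936843, 'cy': 189.34152493678423, 'k1': -0.10547022323539228, 'rvec': array([ 1.77380393,  1.64545148, -0.73526392]), 'tvec': array([-0.13805028, -0.23195518,  1.88103473])}
top {'fx': 435.10299105879886, 'fy': 435.10299105879886, 'cx': 261.3925733850193, 'cy': 192.28453361894876, 'k1': 0.04685234545123577, 'rvec
[... 1216 characters left out ...]
0.022, 0.137], 0.67)]
top crank [([0.582, 0.12, 0.161], 0.7)]
top tray_c [([0.21, 0.287, 0.012], 0.96), ([0.494, 0.209, 0.016], 0.83), ([0.288, 0.547, 0.015], 0.67)]
top rake_shank [([0.549, -0.316, 0.019], 0.57)]
top rake_blade [([0.48, -0.311, -0.0], 0.8)]
top holster_mouth [([0.638, -0.326, 0.021], 0.65)]
top tin [([0.735, -0.059, 0.002], 0.82)]
top flux_jar [([0.733, 0.153, -0.0], 0.66)]
top charcoal [([0.388, -0.1, -0.0], 0.58), ([0.492, 0.097, 0.041], 0.36)]
top dish [([0.533, 0.442, -0.001], 0.7)]
top brush [([0.677, 0.35, -0.0], 0.7)]
top solder_brick [([0.385, 0.347, -0.002], 0.92), ([0.482, -0.31, 0.0], 0.56)]
[[ 0.966  0.257  0.   ]
 [ 0.257 -0.966  0.   ]
 [ 0.    -0.    -1.   ]]
```

View pics/top0.png

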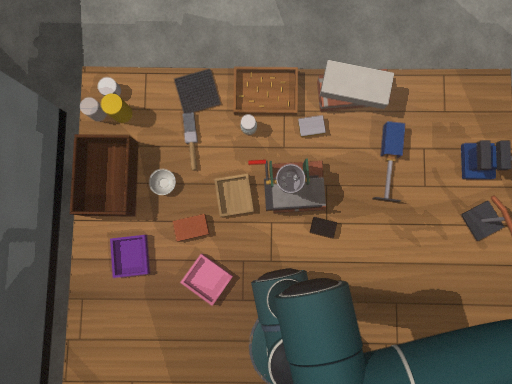

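View pics/scene0.png

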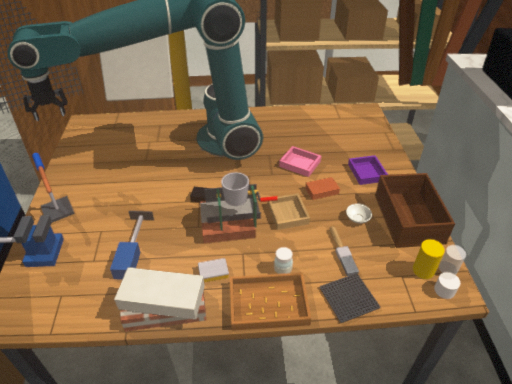

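Top view: wooden tray at (235,195), left of the hearth (295,190). The pink (207,278) and purple (130,257) trays are look-alikes. The rake is at (388,175) in the blue holster (393,140). Next I'll get the tray's yaw and refine the hearth's pose.

```bash
cat >> h.py <<'E'
HO=np.array([0.4982,0.018]); HY=0.077
def h2w(x,y,z):
    c,s=np.cos(HY),np.sin(HY); return np.array([HO[0]+c*x-s*y,HO[1]+s*x+c*y,z])
def w2h(p):
    c,s=np.cos(HY),np.sin(HY); d=np.array(p)[:2]-HO; return np.array([c*d[0]+s*d[1],-s*d[0]+c*d[1]])
def rectof(c,label,near,z):
    best=None
    for d in silhouettes(c,label):
        m=d['pixels'].astype(np.uint8); cs,_=cv2.findContours(m,0,1)
        if not cs: continue
        k=max(cs,key=cv2.contourArea)[:,0]
        if len(k)<4: continue
        w=np.array([px2w(c,u,v,z)[:2] for u,v in k]); r=cv2.minAreaRect((w*1000).astype(np.float32))
        if np.hypot(*(np.array(r[0])/1000-near))<0.06: print(label,round(d['score'],2),'c',np.round(r[0],1),'size',np.round(r[1],1),'ang',round(r[2],1)); best=r
    return best
E
python3 - <<'E'
from h import *
snap('top')
rectof('top','tray_c',np.array([.495,.206]),0.03)
rectof('top','hearth',np.array([.505,.01]),0.05)
for n in ('channel_rear','chute_end','pot_pivot','crank'):
  for c in ('top',): find(c,[n],1)
print('pred',h2w(0,-.12,0),h2w(0,.08,0),h2w(.03,0,0),h2w(.092,.1,0))
rel([.48,-.35,.33],down(0.1))
E
```

```text
tray_c 0.91 c [490.7 201.4] size [138.1 115.8] ang 9.2
top channel_rear [([0.505, -0.104, 0.041], 0.78)]
top chute_end [([0.494, 0.098, 0.044], 0.82)]
top pot_pivot [([0.524, 0.022, 0.138], 0.57)]
top crank [([0.584, 0.123, 0.162], 0.87)]
pred [ 0.50743087 -0.10164444  0.        ] [0.49204609 0.09776296 0.        ] [0.52811111 0.02030772 0.        ] [0.58223501 0.1247807  0.        ]
turn [ 0.    -0.     0.204] shift [ 1.87  -1.067 -0.493]
```

Emit:
drive_tool(plan=[[0,0,0.2,0.5,-0.5,-0.4,-1],[0,0,0.2,1,-1,-0.5,-1],[0,0,0.2,1,-1,-0.5,-1],[0,0,0.2,1,-1,-0.5,-1],[0,0,0.2,1,-1,-0.5,-1],[0,0,0.2,1,-1,-0.5,-1],[0,0,0.2,1,-1,-0.5,-1],[0,0,0.2,1,-1,-0.5,-1]])

```text
clock: 2.75
eef_pos: [0.3158, -0.4072, 0.3319]
tool_rot: [0.001, 0.999, 0.052, 0.0]
ft_force: [-1.0, -0.8, -0.5]
opening: 0.0855
grasp_force: 0.0
```

Emit:
drive_tool(plan=[[0,0,0,0.3,-0.25,0,-1],[0,0,0,0.6,-0.5,0,-1],[0,0,0,0.8,-0.75,0,-1],[0,0,0,0.8,-1,0,-1],[0,0,0,0.8,-1,0,-1],[0,0,0,0.8,-1,0,-1]])

```text
clock: 3.35
eef_pos: [0.4549, -0.19, 0.3306]
tool_rot: [-0.001, 0.999, 0.052, -0.0]
ft_force: [-0.3, -0.3, -0.3]
opening: 0.0856
grasp_force: 0.0
```

Emit:
drive_tool(plan=[[0,0,0,0,-0.25,0,-1],[0,0,0,0,-0.5,0,-1],[0,0,0,0,-0.75,0,-1],[0,0,0,0,-1,0,-1],[0,0,0,0,-1,0,-1]])

```text
clock: 3.85
eef_pos: [0.4331, 0.01, 0.331]
tool_rot: [-0.0, 0.999, 0.054, -0.0]
ft_force: [0.5, -1.2, -0.8]
opening: 0.085
grasp_force: 0.0
```

Emit:
drive_tool(plan=[[0,0,-0.1,0.1,-0.25,0,-1],[0,0,-0.1,0.1,-0.5,0,-1],[0,0,-0.1,0.1,-0.75,0,-1],[0,0,-0.1,0.1,-1,0.1,-1],[0,0,-0.1,0.1,-1,0.2,-1],[0,0,-0.1,0.1,-1,0.2,-1],[0,0,-0.1,0.1,-1,0.2,-1]])

```text
clock: 4.55
eef_pos: [0.4335, 0.2063, 0.2913]
tool_rot: [0.0, 0.996, 0.09, -0.001]
ft_force: [-0.7, 0.7, 0.4]
opening: 0.0851
grasp_force: 0.0
```

Run:
```python
from h import *
print(pose()[0],calibration('wrist'))
snap('wrist','w1.png')
find('wrist',['tray_c','chute_end','crank'],2)
rectof('wrist','tray_c',np.array([.495,.206]),0.03)
rectof('wrist','tray_c',np.array([.495,.206]),0.0)
```

```text
[0.43349562 0.20632425 0.29126516] {'fx': 344.71404613427427, 'fy': 344.71404613427427, 'cx': 245.58607085544318, 'cy': 183.22988758831121, 'k1': -0.07643872679711174, 'rvec': array([-2.20544088,  1.84165685,  0.30447083]), 'tvec': array([0.12421601, 0.37644296, 0.58620469])}
wrist tray_c [([0.488, 0.202, 0.013], 0.88), ([0.215, 0.288, 0.014], 0.64)]
wrist chute_end [([0.495, 0.103, 0.045], 0.85), ([0.39, -0.102, 0.003], 0.7)]
wrist crank []
tray_c 0.98 c [494.  201.9] size [131.6 116.8] ang 9.6
tray_c 0.98 c [492.3 200.8] size [141.3 125.4] ang 9.6
```

Run:
```python
from h import *
rel([.4846,.2548,.10],down(.1675)); rel([.4846,.2548,.013],down(.1675))
```

```text
turn [-0.    -0.002  0.016] shift [ 0.294 -0.189  0.961]
turn [-0.    -0.002  0.016] shift [ 0.294 -0.189  1.396]
```

Emit:
drive_tool(plan=[[0,0,0.016,0.29,-0.19,0.25,-1],[0,0,0.016,0.29,-0.19,0.5,-1],[0,0,0.016,0.29,-0.19,0.75,-1],[0,0,0.016,0.29,-0.19,0.96,-1],[0,0,0.016,0.29,-0.19,0.96,-1],[0,0,0.016,0.29,-0.19,0.96,-1]])

```text
clock: 5.45
eef_pos: [0.4824, 0.2549, 0.0979]
tool_rot: [0.001, 0.996, 0.084, -0.002]
ft_force: [0.0, 0.1, 0.6]
opening: 0.0854
grasp_force: 0.0
```

Emit:
drive_tool(plan=[[0,0,0,0,0,0.2,-1],[0,0,0,0,0,0.43,-1],[0,0,0,0,0,0.43,-1],[0,0,0,0,0,0.43,0.5],[0,0,0,0,0,0.43,1],[0,0,0,0,0,0.43,1],[0,0,0,0,0,0.43,1],[0,0,0,0,0,0.43,1],[0,0,0,0,0,0.43,1],[0,0,0,0,0,0.43,1]], newtons=50)

```text
clock: 6.45
eef_pos: [0.4834, 0.2556, 0.0142]
tool_rot: [-0.0, 0.996, 0.084, 0.0]
ft_force: [-1.3, -0.8, 7.4]
opening: 0.0065
grasp_force: 49.8
```

Run:
```python
from h import *
s=get_state(); print(s['eef_pos'],s['opening'],s['grasp_force'],s['ft_force'])
# want tray centre hearth (0,.122), yaw HY; wall at +.0535
t=h2w(0.0,.1755,s['eef_pos'][2]); rel(t,down(HY)); print(t)
```

```text
[0.48341574 0.25555035 0.01423426] 0.006535251206512321 49.78793799877167 [-1.32506477 -0.83938451  7.3602444 ]
turn [-0.    -0.001  0.117] shift [-0.046  0.309 -0.   ]
[0.48469985 0.19297999 0.01423426]
```

Emit:
drive_tool(plan=[[0,0,0.02,-0.01,0.05,0,1],[0,0,0.05,-0.02,0.1,0,1],[0,0,0.08,-0.03,0.15,0,1],[0,0,0.1,-0.04,0.2,0,1],[0,0,0.117,-0.046,0.25,0,1],[0,0,0.117,-0.046,0.28,0,1],[0,0,0.117,-0.046,0.309,0,1],[0,0,0.117,-0.046,0.309,0,1],[0,0,0.117,-0.046,0.309,0,1]])

```text
clock: 7.35
eef_pos: [0.4849, 0.1925, 0.0142]
tool_rot: [0.0, 0.999, 0.038, 0.001]
ft_force: [-0.7, -3.2, 8.0]
opening: 0.0071
grasp_force: 50.1
```

Run:
```python
from h import *
print(pose()[0],w2h(pose()[0]),get_state()['opening'])
snap('top','top1.png'); rectof('top','tray_c',h2w(0,.12,0)[:2],0.03); find('top',['tray_c'],3)
```

```text
[0.48487034 0.19247174 0.01420095] [1.30888305e-04 1.74980144e-01] 0.0071022508745842506
tray_c 0.78 c [443.9 160.2] size [51.  64.5] ang 10.1
top tray_c [([0.212, 0.287, 0.015], 0.87), ([0.492, 0.142, 0.016], 0.86), ([0.286, 0.545, 0.013], 0.61)]
```

Emit:
drive_tool(plan=[[0,0,0,0,0,0,-1],[0,0,0,0,0,0,-1],[0,0,0,0,0,0,-1],[0,0,0,0,0,0,-1],[0,0,0,0,0,-0.25,-1],[0,0,0,0,0,-0.5,-1],[0,0,-0.2,0,0,-0.75,-1],[0,0,-0.4,0,0,-1,-1],[0,0,-0.6,0,0,-1,-1],[0,0,-0.8,0,0,-1,-1],[0,0,-1,0,0,-1,-1],[0,0,-1,0,0,-1,-1]])

```text
clock: 8.7
eef_pos: [0.4843, 0.193, 0.2133]
tool_rot: [-0.0, 0.907, 0.421, -0.0]
ft_force: [0.5, 0.2, 0.4]
opening: 0.0855
grasp_force: 0.0
```

Run:
```python
from h import *
print(pose()[0]); rel(h2w(.092,.16,.28),down(HY+np.pi/2)); snap('wrist','w2.png'); find('wrist',['crank','tray_c','chute_end'],2)
```

```text
[0.48425968 0.19297161 0.21326007]
turn [-0.     0.    -0.993] shift [ 0.27   0.383 -0.334]
wrist crank [([0.587, 0.128, 0.163], 0.7)]
wrist tray_c [([0.212, 0.287, 0.019], 0.96), ([0.485, 0.137, 0.016], 0.59)]
wrist chute_end [([0.495, 0.102, 0.041], 0.64), ([0.734, 0.158, -0.003], 0.61)]
```

Emit:
drive_tool(plan=[[0,0,-0.2,0.05,0.1,-0.2,-1],[0,0,-0.4,0.1,0.2,-0.33,-1],[0,0,-0.6,0.2,0.3,-0.33,-1],[0,0,-0.8,0.27,0.38,-0.33,-1],[0,0,-0.993,0.27,0.38,-0.33,-1],[0,0,-0.993,0.27,0.38,-0.33,-1],[0,0,-0.993,0.27,0.38,-0.33,-1]])

```text
clock: 9.6
eef_pos: [0.577, 0.1845, 0.2792]
tool_rot: [-0.0, 0.683, 0.731, -0.0]
ft_force: [-0.1, 0.3, -0.1]
opening: 0.0853
grasp_force: 0.0
```

```bash
sed -i 's/^HO=.*/HO=np.array([0.499,0.0193]); HY=0.077/' h.py
python3 - <<'E'
from h import *
print(pose()[0]); snap('wrist','w3.png'); find('wrist',['crank','chute_end','tray_c'],2)
rectof('wrist','crank',h2w(.092,.1,0)[:2],.16)
snap('scene'); find('scene',['crank'],2)
rel(h2w(.092,.105,.141),down(HY+np.pi/2))
E
```

```text
[0.57700226 0.18449385 0.27920857]
wrist crank [([0.586, 0.129, 0.161], 0.77)]
wrist chute_end [([0.495, 0.102, 0.043], 0.67)]
wrist tray_c [([0.487, 0.143, 0.015], 0.91), ([0.735, 0.156, -0.003], 0.37)]
scene crank []
turn [ 0.    -0.    -0.008] shift [-0.269  0.009  0.692]
```

View pics/w3.png

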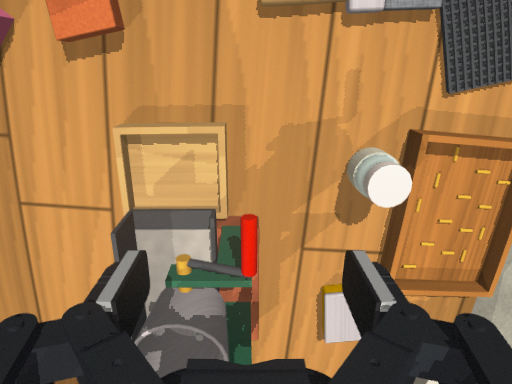

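The wrist view shows the red peg from (249,218) to (249,272) and the tray tucked under the outlet lip at (165,215). Next I'll locate the peg from its pixels.

Run:
```python
from h import *
for u,v in ((249,218),(249,272),(249,245)):
    p=px2w('wrist',u,v,.162); print(p,w2h(p))
# lip corners
for u,v in ((118,210),(215,210)): p=px2w('wrist',u,v,.102 if u<150 else .065); print(w2h(p))
```

```text
[0.58163294 0.14775737 0.162     ] [0.09226954 0.12172029]
[0.58543125 0.09592246 0.162     ] [0.09206926 0.06974679]
[0.58347001 0.12266803 0.162     ] [0.0921712  0.09656398]
[-0.04038037  0.10382062]
[0.05497474 0.0874494 ]
```

Emit:
drive_tool(plan=[[0,0,-0.008,-0.285,0.009,0.2,-1],[0,0,-0.008,-0.285,0.009,0.4,-1],[0,0,-0.008,-0.285,0.009,0.6,-1],[0,0,-0.008,-0.285,0.009,0.69,-1],[0,0,-0.008,-0.285,0.009,0.69,-1],[0,0,-0.008,-0.285,0.009,0.69,0.5],[0,0,-0.008,-0.285,0.009,0.69,1],[0,0,-0.008,-0.285,0.009,0.69,1],[0,0,-0.008,-0.285,0.009,0.69,1],[0,0,-0.008,-0.285,0.009,0.69,1],[0,0,-0.008,-0.285,0.009,0.69,1]], newtons=40)

```text
clock: 11.05
eef_pos: [0.5833, 0.1279, 0.142]
tool_rot: [0.0, 0.679, 0.734, 0.0]
ft_force: [0.2, 1.7, 5.3]
opening: 0.0125
grasp_force: 38.9
```

Gripped: 12.5 mm opening on the 14 mm bar. First half of the arc.

Emit:
drive_tool(plan=[[0,0,0,0,-0.01,-0.03,1],[0,0,0,0,-0.028,-0.0625,1],[0,0,0,0,-0.05,-0.095,1],[0,0,0,0,-0.08,-0.13,1],[0,0,0,0,-0.11,-0.157,1],[0,0,0,0,-0.147,-0.18,1],[0,0,0,0,-0.185,-0.2,1],[0,0,0,0,-0.225,-0.214,1],[0,0,0,0,-0.267,-0.222,1],[0,0,0,0,-0.31,-0.225,1],[0,0,0,0,-0.31,-0.225,1]])

```text
clock: 12.15
eef_pos: [0.5217, 0.1233, 0.1888]
tool_rot: [0.001, 0.679, 0.734, 0.002]
ft_force: [-1.8, 2.6, 16.8]
opening: 0.0123
grasp_force: 42.0
```

Emit:
drive_tool(plan=[[0,0,0,0,-0.042,0.003,1],[0,0,0,0,-0.084,0.011,1],[0,0,0,0,-0.124,0.025,1],[0,0,0,0,-0.162,0.045,1],[0,0,0,0,-0.198,0.068,1],[0,0,0,0,-0.23,0.095,1],[0,0,0,0,-0.258,0.128,1],[0,0,0,0,-0.281,0.163,1],[0,0,0,0,-0.298,0.195,1],[0,0,0,0,-0.308,0.222,1],[0,0,0,0,-0.308,0.222,1],[0,0,0,0,-0.308,0.222,1],[0,0,0,0,-0.308,0.222,1],[0,0,0,0,-0.308,0.222,1],[0,0,0,0,-0.308,0.222,1]])

```text
clock: 13.65
eef_pos: [0.4605, 0.1183, 0.1422]
tool_rot: [0.001, 0.679, 0.734, 0.001]
ft_force: [7.4, 1.3, -2.1]
opening: 0.0127
grasp_force: 39.0
```

Run:
```python
from h import *
s=get_state(); print(w2h(s['eef_pos']),s['eef_pos'],s['ft_force'],s['opening'])
im=snap('scene','s2.png'); find('scene',['crank','casting0_c'],6)
im2=snap('top','t2.png'); find('top',['casting0_c'],6)
a=cv2.resize(im[140:260,150:330],None,fx=3,fy=3); b=cv2.resize(im2[130:230,210:370],(540,360))
cv2.imwrite('pics/c2.png',np.vstack([a[:,:,::-1][:330],b[:,:,::-1][:270]]))
```

```text
[-0.03077529  0.10167543] [0.46049462 0.1183068  0.14222151] [ 7.39571809  1.33370309 -2.05455415] 0.012689988012796487
scene crank [([0.46, 0.115, 0.161], 0.59)]
scene casting0_c []
top casting0_c []
```

View pics/c2.png

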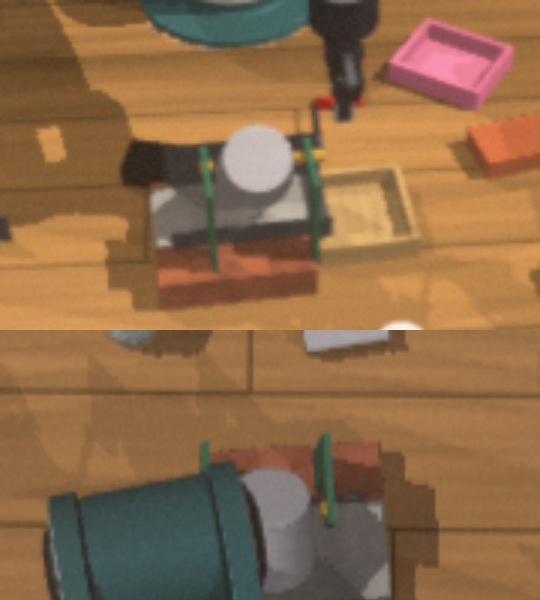

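Emit:
drive_tool(plan=[[0,0,0,0,0,0,1],[0,0,0,0,0.01,-0.03,1],[0,0,0,0,0.027,-0.06,1],[0,0,0,0,0.01,-0.03,1],[0,0,0,0,0,0,1],[0,0,0,0,0,0,1],[0,0,0,0,0.027,-0.06,1],[0,0,0,0,0,0,1],[0,0,0,0,0,0,1],[0,0,0,0,0,0,1],[0,0,0,0,0,0,1],[0,0,0,0,0,0,1],[0,0,0,0,0,0,1]])

```text
clock: 15.2
eef_pos: [0.4605, 0.1183, 0.1425]
tool_rot: [0.001, 0.679, 0.734, 0.001]
ft_force: [5.9, 1.9, -1.4]
opening: 0.0127
grasp_force: 40.3
```

Emit:
drive_tool(plan=[[0,0,0,0,0.01,-0.027,1],[0,0,0,0,0.027,-0.059,1],[0,0,0,0,0.05,-0.094,1],[0,0,0,0,0.078,-0.127,1],[0,0,0,0,0.11,-0.154,1],[0,0,0,0,0.146,-0.177,1],[0,0,0,0,0.184,-0.197,1],[0,0,0,0,0.224,-0.211,1],[0,0,0,0,0.266,-0.219,1],[0,0,0,0,0.308,-0.222,1]])

```text
clock: 16.2
eef_pos: [0.5212, 0.123, 0.1879]
tool_rot: [-0.0, 0.679, 0.734, -0.0]
ft_force: [-11.2, 4.0, 14.7]
opening: 0.0125
grasp_force: 41.6
```

Emit:
drive_tool(plan=[[0,0,0,0,0.042,0.003,1],[0,0,0,0,0.084,0.011,1],[0,0,0,0,0.124,0.025,1],[0,0,0,0,0.162,0.045,1],[0,0,0,0,0.198,0.068,1],[0,0,0,0,0.23,0.095,1],[0,0,0,0,0.259,0.13,1],[0,0,0,0,0.282,0.163,1],[0,0,0,0,0.3,0.195,1],[0,0,0,0,0.31,0.225,1],[0,0,0,0,0.31,0.23,1],[0,0,0,0,0.31,0.23,1],[0,0,0,0,0.31,0.23,1]])

```text
clock: 17.5
eef_pos: [0.5834, 0.1277, 0.1417]
tool_rot: [0.0, 0.679, 0.734, 0.0]
ft_force: [-3.2, 0.1, 6.6]
opening: 0.0125
grasp_force: 42.1
```

Emit:
drive_tool(plan=[[0,0,0,0,0,0,-0.3],[0,0,0,0,0,0,-1],[0,0,0,0,0,0,-1],[0,0,0,0,0,0,-1],[0,0,0,0,0,-0.25,-1],[0,0,0,0,0,-0.5,-1],[0,0,0,0.25,0,-0.7,-1],[0,0,0,0.4,0,-0.9,-1],[0,0,0,0.4,0,-0.9,-1]])

```text
clock: 18.4
eef_pos: [0.5769, 0.21, 0.3249]
tool_rot: [0.001, 0.679, 0.735, 0.002]
ft_force: [0.3, -0.1, 0.4]
opening: 0.0855
grasp_force: 0.0
```

Run:
```python
from h import *
s=get_state(); print(s['clock'],s['eef_pos'],s['opening'])
im=snap('scene'); find('scene',['crank','casting0_c'],7)
im2=snap('top'); find('top',['casting0_c','crank'],7)
im3=snap('wrist'); find('wrist',['casting0_c','crank','tray_c'],7)
a=cv2.resize(im[150:250,170:320],(420,280),interpolation=2); b=cv2.resize(im2[140:220,230:350],(380,280)); c=cv2.resize(im3,(400,300))
o=np.zeros((590,800,3),np.uint8); o[:280,:420]=a;o[:280,420:]=b;o[290:,:400]=c; 
cv2.imwrite('pics/c3.png',o[:,:,::-1])
```

```text
18.4 [0.57692199 0.21002793 0.3248817 ] 0.08545855654390308
scene crank [([0.581, 0.124, 0.161], 0.84), ([0.53, 0.025, 0.141], 0.16)]
scene casting0_c []
top casting0_c [([0.48, 0.028, 0.053], 0.53)]
top crank [([0.586, 0.121, 0.156], 0.8)]
wrist casting0_c [([0.476, 0.027, 0.049], 0.6)]
wrist crank [([0.586, 0.123, 0.161], 0.64)]
wrist tray_c [([0.486, 0.14, 0.015], 0.59)]
```

View pics/c3.png

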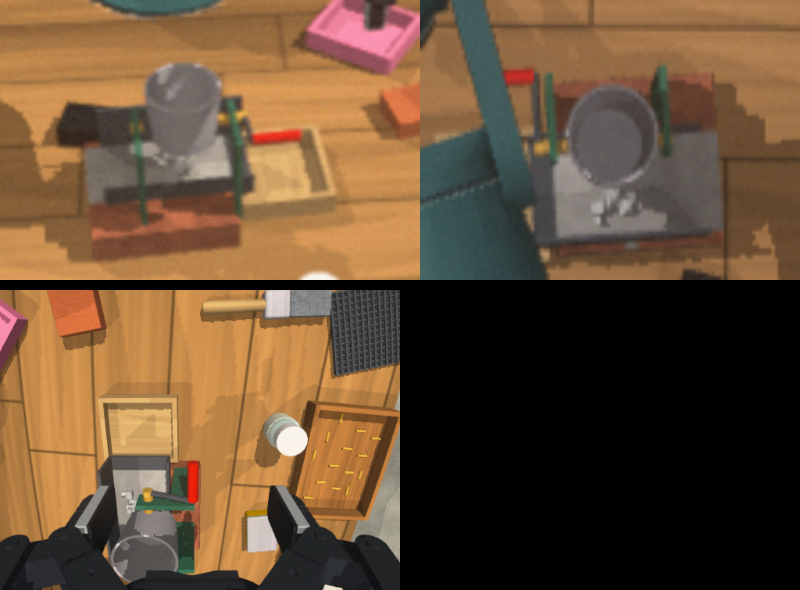

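Pot is empty and upright, with the castings on the channel floor near hearth y=0 and the tray in place. Next is the rake.

Emit:
drive_tool(plan=[[0,0,0,-0.25,0,0,-1],[0,0,0,-0.5,0,0,-1],[0,0,0,-0.75,-0.1,0,-1],[0,0,0,-1,-0.1,0,-1],[0,0,0,-1,-0.1,0,-1]])

```text
clock: 19.4
eef_pos: [0.572, 0.0019, 0.3202]
tool_rot: [0.0, 0.681, 0.732, -0.0]
ft_force: [1.1, 0.4, 0.4]
opening: 0.0853
grasp_force: 0.0
```

Emit:
drive_tool(plan=[[0,0,0,-0.25,0,0,-1],[0,0,0,-0.5,-0.1,0,-1],[0,0,0,-0.75,-0.25,0,-1],[0,0,0,-1,-0.25,0,-1],[0,0,0,-1,-0.25,0,-1]])

```text
clock: 19.9
eef_pos: [0.5371, -0.2005, 0.3199]
tool_rot: [0.0, 0.68, 0.733, -0.0]
ft_force: [0.5, 0.2, 0.2]
opening: 0.0855
grasp_force: 0.0
```

Emit:
drive_tool(plan=[[0,0,-0.2,-0.2,0,0,-1],[0,0,-0.4,-0.4,-0.1,0,-1],[0,0,-0.6,-0.6,-0.2,0,-1],[0,0,-0.8,-0.6,-0.2,0.2,-1],[0,0,-1,-0.6,-0.2,0.4,-1],[0,0,-1,-0.6,-0.2,0.4,-1]])

```text
clock: 20.5
eef_pos: [0.5061, -0.3185, 0.2339]
tool_rot: [-0.004, 0.344, 0.939, 0.001]
ft_force: [-0.4, 0.1, -0.3]
opening: 0.0854
grasp_force: 0.0
```

Run:
```python
from h import *
print(pose()[0]); rel([.5,-.31,.26],down(3.03)); snap('top'); find('top',['rake_shank','rake_blade','holster_mouth'],2)
snap('wrist'); find('wrist',['rake_shank','rake_blade','holster_mouth'],2)
```

```text
[ 0.5060906  -0.3185202   0.23387921]
turn [ 0.002 -0.01  -0.753] shift [ 0.052  0.013 -0.13 ]
top rake_shank [([0.387, -0.1, -0.002], 0.56)]
top rake_blade [([0.483, -0.311, -0.0], 0.73)]
top holster_mouth [([0.638, -0.326, 0.018], 0.91), ([0.49, 0.018, 0.048], 0.58)]
wrist rake_shank [([0.546, -0.317, 0.014], 0.7)]
wrist rake_blade [([0.482, -0.309, 0.004], 0.9)]
wrist holster_mouth [([0.634, -0.327, 0.023], 0.6)]
```

Run:
```python
from h import *
rel([.5466,-.3173,.09],down(3.029)); rel([.5466,-.3173,.004],down(3.029))
```

```text
turn [-0.     0.002 -0.759] shift [-0.14   0.134  0.756]
turn [-0.     0.002 -0.759] shift [-0.139  0.134  1.186]
```

Emit:
drive_tool(plan=[[0,0,-0.2,-0.05,0.05,0.1,-1],[0,0,-0.4,-0.1,0.1,0.2,-1],[0,0,-0.6,-0.14,0.134,0.3,-1],[0,0,-0.759,-0.14,0.134,0.4,-1],[0,0,-0.759,-0.14,0.134,0.6,-1],[0,0,-0.759,-0.14,0.134,0.756,-1],[0,0,-0.759,-0.14,0.134,0.756,-1],[0,0,-0.759,-0.14,0.134,0.756,-1]])

```text
clock: 21.7
eef_pos: [0.5464, -0.3174, 0.0902]
tool_rot: [0.0, 0.056, 0.998, -0.0]
ft_force: [0.3, -0.2, 0.9]
opening: 0.0852
grasp_force: 0.0
```

Run:
```python
from h import *
rel([.5466,-.3173,.004],down(3.029)); im=snap('wrist'); find('wrist',['rake_shank','rake_blade','holster_mouth'],2)
cv2.imwrite('pics/w4.png',im[:,:,::-1])
```

```text
turn [-0.     0.     0.001] shift [-0.001  0.     0.431]
wrist rake_shank [([0.548, -0.32, 0.015], 0.61)]
wrist rake_blade [([0.484, -0.312, 0.001], 0.88)]
wrist holster_mouth []
```

View pics/w4.png

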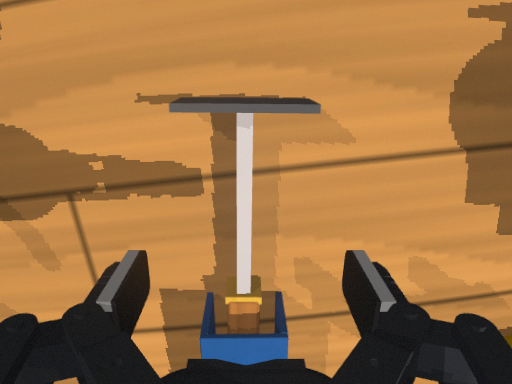

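The rake is centred between the fingers: shank at u≈245, blade at (245,105). Grip it.

Emit:
drive_tool(plan=[[0,0,0,0,0,0.2,-1],[0,0,0,0,0,0.35,-1],[0,0,0,0,0,0.43,-1],[0,0,0,0,0,0.43,-1],[0,0,0,0,0,0.43,0.5],[0,0,0,0,0,0.43,1],[0,0,0,0,0,0.43,1],[0,0,0,0,0,0.43,1],[0,0,0,0,0,0.43,1],[0,0,0,0,0,0.43,1]], newtons=60)

```text
clock: 22.9
eef_pos: [0.5464, -0.3174, 0.0037]
tool_rot: [0.0, 0.056, 0.998, -0.0]
ft_force: [-1.8, 1.1, 5.6]
opening: 0.0083
grasp_force: 59.8
```

Emit:
drive_tool(plan=[[0,0,0,0.05,0,-0.005,1],[0,0,0,0.15,0,-0.005,1],[0,0,0,0.25,0,-0.005,1],[0,0,0,0.37,0,-0.005,1],[0,0,0,0.5,0,-0.005,1],[0,0,0,0.62,0,-0.005,1],[0,0,0,0.75,0,-0.005,1],[0,0,0,0.85,0,-0.005,1],[0,0,0,0.85,0,-0.005,1],[0,0,0,0.85,0,0,1]])

```text
clock: 23.9
eef_pos: [0.3769, -0.2984, 0.0036]
tool_rot: [-0.0, 0.056, 0.998, -0.0]
ft_force: [-19.0, 6.8, 29.4]
opening: 0.0083
grasp_force: 63.2
```

Run:
```python
from h import *
s=get_state(); print(s['opening'],s['grasp_force'],s['ft_force'])
snap('scene'); find('scene',['rake_shank','rake_blade','rake_handle'],1)
snap('top'); find('top',['rake_shank','rake_blade','rake_handle'],1)
```

```text
0.00825356135931343 63.196502923965454 [-19.03435446   6.84994829  29.42965098]
scene rake_shank [([0.379, -0.298, 0.012], 0.73)]
scene rake_blade [([0.315, -0.291, -0.003], 0.64)]
scene rake_handle [([0.518, -0.31, 0.017], 0.79)]
top rake_shank [([0.384, 0.348, -0.003], 0.2)]
top rake_blade []
top rake_handle [([0.517, -0.315, 0.009], 0.88)]
```

Emit:
drive_tool(plan=[[0,0,0,0,0,0,-0.5],[0,0,0,0,0,0,-1],[0,0,0,0,0,0,-1],[0,0,0,0,0,0,-1],[0,0,0,0,0,-0.2,-1],[0,0,0,0,0,-0.43,-1],[0,0,0,-0.25,0,-0.43,-1],[0,0,0,-0.5,0,-0.43,-1],[0,0,0,-0.755,0,-0.43,-1],[0,0,0,-0.755,0,-0.43,-1],[0,0,0,-0.755,0,-0.43,-1]])

```text
clock: 25.4
eef_pos: [0.5278, -0.3148, 0.088]
tool_rot: [-0.001, 0.055, 0.998, 0.0]
ft_force: [-0.5, 0.5, 0.0]
opening: 0.0852
grasp_force: 0.0
```

Run:
```python
from h import *
print(pose()[0]); snap('wrist','w5.png'); find('wrist',['rake_shank','rake_blade','rake_handle','holster_mouth'],1)
rectof('wrist','rake_handle',np.array([.44,-.305]),.02)
snap('top'); find('top',['rake_shank','rake_blade','rake_handle'],1)
```

```text
[ 0.52776165 -0.31478669  0.08797473]
wrist rake_shank []
wrist rake_blade []
wrist rake_handle [([0.515, -0.311, 0.013], 0.57)]
wrist holster_mouth []
top rake_shank [([0.504, -0.103, 0.043], 0.58)]
top rake_blade [([0.637, -0.329, 0.021], 0.25)]
top rake_handle []
```

View pics/w5.png

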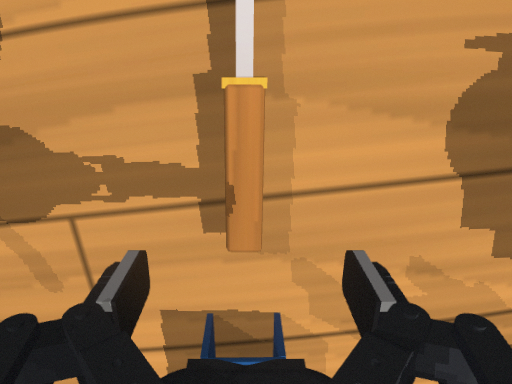

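The handle runs from (245,80) to the butt at (245,250), centred between the fingers.

Run:
```python
from h import *
for v,z in ((80,.028),(250,.015),(20,.023)): print(px2w('wrist',245,v,z))
```

```text
[ 0.45088173 -0.3085461   0.028     ]
[ 0.56709673 -0.32177372  0.015     ]
[ 0.41856066 -0.30488442  0.023     ]
```

Emit:
drive_tool(plan=[[0,0,0,0,0,0.2,-1],[0,0,0,0,0,0.35,-1],[0,0,0,0,0,0.4,-1],[0,0,0,0,0,0.4,0],[0,0,0,0,0,0.4,1],[0,0,0,0,0,0.4,1],[0,0,0,0,0,0.4,1],[0,0,0,0,0,0.4,1],[0,0,0,0,0,0.4,1]], newtons=100)

```text
clock: 26.8
eef_pos: [0.528, -0.3156, 0.0108]
tool_rot: [0.001, 0.056, 0.998, -0.001]
ft_force: [-1.5, 1.0, 8.0]
opening: 0.0219
grasp_force: 99.1
```

Emit:
drive_tool(plan=[[0,0,0,0,0,-0.1,1],[0,0,0,0,0,-0.2,1],[0,0,0,0,0,-0.3,1],[0,0,0,0,0,-0.4,1],[0,0,0,0,0,-0.5,1],[0,0,0,0,0,-0.5,1]])

```text
clock: 27.4
eef_pos: [0.5283, -0.3158, 0.1125]
tool_rot: [0.002, 0.056, 0.998, -0.001]
ft_force: [-0.5, 0.6, -1.5]
opening: 0.0215
grasp_force: 98.3
```

Run:
```python
from h import *
s=get_state(); print(s['opening'],s['grasp_force'],s['ft_force'],s['wrist_torque'])
snap('scene'); find('scene',['rake_shank','rake_blade','rake_handle','tray_c'],3)
snap('top'); find('top',['rake_shank','rake_blade','rake_handle','tray_c'],3)
snap('wrist'); find('wrist',['rake_shank','rake_blade'],1)
# target: blade at hearth(0,-.30) first: grasp 0.217 behind
print(s['eef_pos']); 
for y in (-.125,): print(h2w(0,y-.217,0),h2w(0,.095-.217,0))
```

```text
0.02150423306158971 98.25779557228088 [-0.4609829   0.63813106 -1.45398497] [-0.03764763 -0.18106332 -0.02395206]
scene rake_shank [([0.379, -0.297, 0.114], 0.82), ([0.316, -0.292, 0.099], 0.35), ([0.491, 0.094, 0.043], 0.19)]
scene rake_blade [([0.314, -0.29, 0.101], 0.85)]
scene rake_handle [([0.515, -0.314, 0.116], 0.9)]
scene tray_c [([0.489, 0.137, 0.017], 0.95), ([0.285, 0.548, 0.019], 0.72)]
top rake_shank []
top rake_blade []
top rake_handle [([0.48, -0.003, 0.049], 0.56), ([0.584, 0.124, 0.158], 0.26)]
top tray_c [([0.284, 0.547, 0.019], 0.92), ([0.211, 0.285, 0.015], 0.68), ([0.49, 0.141, 0.018], 0.59)]
wrist rake_shank []
wrist rake_blade []
[ 0.52834876 -0.31581037  0.11251951]
[ 0.52530799 -0.32168664  0.        ] [ 0.50838472 -0.10233851  0.        ]
```

Emit:
drive_tool(plan=[[0,0,0.1,0,-0.05,-0.05,1],[0,0,0.25,0,-0.1,-0.1,1],[0,0,0.4,0,-0.15,-0.1,1],[0,0,0.55,0,-0.15,-0.1,1],[0,0,0.7,0,-0.15,-0.1,1],[0,0,0.85,0,-0.15,-0.1,1],[0,0,0.9,0,-0.15,-0.1,1],[0,0,0.9,0,-0.15,-0.1,1]])

```text
clock: 28.85
eef_pos: [0.5239, -0.345, 0.129]
tool_rot: [-0.0, 0.398, 0.917, -0.0]
ft_force: [-0.6, -0.9, -1.6]
opening: 0.0213
grasp_force: 98.2
```

Emit:
drive_tool(plan=[[0,0,0.1,0,0,0,1],[0,0,0.25,0,0,0,1],[0,0,0.4,0,0,0,1],[0,0,0.55,0,0,0,1],[0,0,0.7,0,0,0,1],[0,0,0.85,0,0,0,1],[0,0,0.858,0,0,0,1],[0,0,0.858,0,0,0,1]])

```text
clock: 29.65
eef_pos: [0.5239, -0.3449, 0.1291]
tool_rot: [-0.0, 0.677, 0.736, -0.0]
ft_force: [0.2, -0.3, -1.7]
opening: 0.022
grasp_force: 98.2
```

Run:
```python
from h import *
s=get_state(); print(s['opening'],s['grasp_force'],s['eef_pos'],s['tool_rot'])
im=snap('scene'); find('scene',['rake_shank','rake_blade','rake_handle'],1)
im2=snap('top'); find('top',['rake_shank','rake_blade','rake_handle','casting0_c'],3)
a=cv2.resize(im2[100:260,200:440],(720,480)); cv2.imwrite('pics/t6.png',a[:,:,::-1])
print('channel rear',h2w(0,-.12,0)); rel(h2w(0,-.125-.217,.054+.001),down(HY+np.pi/2))
```

```text
0.02198737733429773 98.24127674102783 [ 0.52393329 -0.34494917  0.12907595] [-2.51015883e-05  6.77368480e-01  7.35643895e-01 -3.16782847e-05]
scene rake_shank [([0.513, -0.197, 0.131], 0.65)]
scene rake_blade [([0.506, -0.129, 0.118], 0.82)]
scene rake_handle [([0.523, -0.333, 0.134], 0.7)]
top rake_shank [([0.511, -0.192, 0.136], 0.71), ([0.385, 0.345, -0.004], 0.16)]
top rake_blade [([0.508, -0.134, 0.116], 0.66)]
top rake_handle [([0.522, -0.337, 0.131], 0.67), ([0.384, 0.346, -0.002], 0.34)]
top casting0_c [([0.476, 0.027, 0.051], 0.53)]
channel rear [ 0.50823087 -0.10034444  0.        ]
turn [-0.     0.     0.002] shift [0.115 0.016 0.37 ]
```

View pics/t6.png

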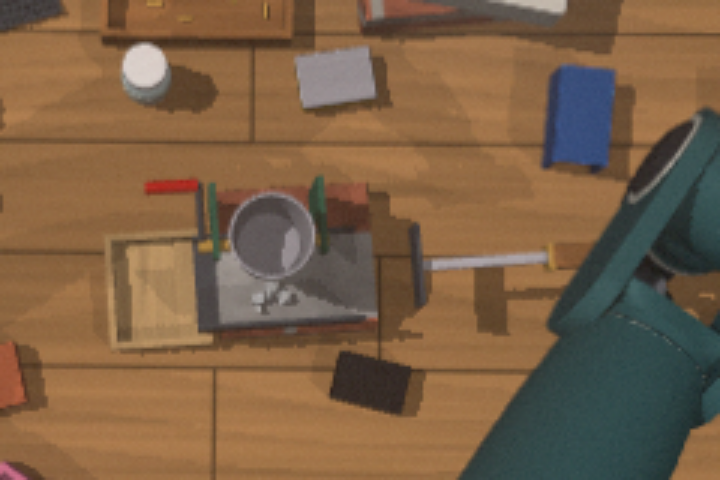

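Emit:
drive_tool(plan=[[0,0,0,0.03,0.016,0.1,1],[0,0,0,0.07,0.016,0.2,1],[0,0,0,0.1,0.016,0.3,1],[0,0,0,0.115,0.016,0.37,1],[0,0,0,0.115,0.016,0.37,1],[0,0,0,0.15,0.016,0.37,1],[0,0,0,0.2,0.016,0.37,1],[0,0,0,0.25,0.016,0.37,1],[0,0,0,0.25,0.016,0.37,1]])

```text
clock: 31.0
eef_pos: [0.5234, -0.2937, 0.0558]
tool_rot: [0.0, 0.679, 0.735, 0.0]
ft_force: [0.6, 0.3, -1.7]
opening: 0.0217
grasp_force: 98.2
```

Run:
```python
from h import *
s=get_state(); print(s['opening'],s['grasp_force'],s['ft_force'])
im=snap('scene'); find('scene',['rake_shank','rake_blade','rake_handle','tray_c'],1)
im2=snap('top'); find('top',['rake_shank','rake_blade','rake_handle','tray_c'],3)
for c in('scene','top'):
  for l in ('rake_blade','rake_shank'):
    for d in place_of(c,l)[:1]: print(w2h(d['point']))
```

```text
0.02167173102491563 98.23367357254028 [ 0.5823052   0.3339869  -1.72353719]
scene rake_shank []
scene rake_blade [([0.506, -0.076, 0.042], 0.92)]
scene rake_handle [([0.521, -0.28, 0.058], 0.62)]
scene tray_c [([0.489, 0.14, 0.015], 0.88)]
top rake_shank [([0.514, -0.147, 0.065], 0.65)]
top rake_blade [([0.502, -0.083, 0.046], 0.72), ([0.501, 0.018, 0.002], 0.54), ([0.385, -0.098, -0.002], 0.22)]
top rake_handle [([0.521, -0.286, 0.056], 0.83)]
top tray_c [([0.489, 0.144, 0.02], 0.88), ([0.285, 0.548, 0.015], 0.64), ([0.21, 0.285, 0.013], 0.57)]
[-0.00075041 -0.09552532]
[-0.00455602 -0.10195162]
[ 0.00219387 -0.16656229]
```

Emit:
drive_tool(plan=[[0,0,0,0.05,0,0.008,1],[0,0,0,0.11,0,0.008,1],[0,0,0,0.17,0,0.008,1],[0,0,0,0.23,0,0.008,1],[0,0,0,0.29,0,0.008,1],[0,0,0,0.34,0,0.008,1],[0,0,0,0.39,0,0.008,1],[0,0,0,0.44,0,0.008,1],[0,0,0,0.49,0,0.008,1],[0,0,0,0.54,0,0.008,1],[0,0,0,0.59,0,0.008,1],[0,0,0,0.64,0,0.008,1],[0,0,0,0.69,0,0.008,1],[0,0,0,0.74,0,0.008,1],[0,0,0,0.79,0,0.008,1],[0,0,0,0.79,0,0.008,1]])

```text
clock: 33.3
eef_pos: [0.5108, -0.1362, 0.0535]
tool_rot: [-0.0, 0.679, 0.735, 0.0]
ft_force: [-0.4, 0.3, -1.1]
opening: 0.0215
grasp_force: 98.3
```

Run:
```python
from h import *
s=get_state(); print(s['opening'],s['grasp_force'],s['ft_force'])
im=snap('scene'); find('scene',['rake_blade','casting0_c','tray_c'],6)
im2=snap('top'); find('top',['rake_blade','casting0_c','tray_c'],6)
a=cv2.resize(im[150:250,170:320],(420,280),interpolation=2); b=cv2.resize(im2[140:220,210:330],(380,280)); 
cv2.imwrite('pics/c7.png',np.hstack([a,b])[:,:,::-1])
```

```text
0.021521510704008567 98.25397610664368 [-0.40819902  0.25889949 -1.08030027]
scene rake_blade [([0.494, 0.077, 0.043], 0.89)]
scene casting0_c []
scene tray_c [([0.491, 0.138, 0.014], 0.78), ([0.212, 0.288, 0.016], 0.72), ([0.286, 0.548, 0.017], 0.68)]
top rake_blade [([0.492, 0.075, 0.043], 0.63)]
top casting0_c [([0.463, 0.09, 0.05], 0.58)]
top tray_c [([0.491, 0.142, 0.017], 0.88), ([0.285, 0.545, 0.015], 0.81), ([0.212, 0.284, 0.014], 0.74)]
```

View pics/c7.png

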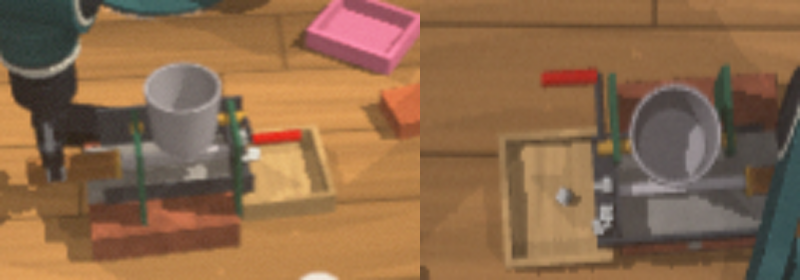

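Most of the castings are at the lip and one is already in the tray. Finish the push.

Emit:
drive_tool(plan=[[0,0,0,0.04,0,0,1],[0,0,0,0.08,0,0,1],[0,0,0,0.12,0,0,1],[0,0,0,0.15,0,0,1],[0,0,0,0.18,0,0,1],[0,0,0,0.19,0,0,1],[0,0,0,0.19,0,0,1],[0,0,0,0.19,0,0,1]])

```text
clock: 34.5
eef_pos: [0.5079, -0.0995, 0.0535]
tool_rot: [0.0, 0.679, 0.734, -0.0]
ft_force: [-0.3, 0.9, -1.0]
opening: 0.0217
grasp_force: 98.3
```

Run:
```python
from h import *
s=get_state(); print(s['opening'],s['grasp_force'],s['ft_force'])
im=snap('scene'); find('scene',['rake_blade','casting0_c','tray_c'],6)
im2=snap('top'); find('top',['rake_blade','casting0_c','tray_c'],6)
a=cv2.resize(im[150:250,170:320],(420,280),interpolation=2); b=cv2.resize(im2[140:220,210:330],(380,280)); 
cv2.imwrite('pics/c8.png',np.hstack([a,b])[:,:,::-1])
```

```text
0.02170689531527482 98.26278805732727 [-0.32098274  0.9228927  -1.03571414]
scene rake_blade [([0.49, 0.115, 0.042], 0.77), ([0.49, 0.1, 0.044], 0.41)]
scene casting0_c []
scene tray_c [([0.286, 0.546, 0.014], 0.95), ([0.211, 0.289, 0.018], 0.62), ([0.492, 0.14, 0.017], 0.6)]
top rake_blade [([0.49, 0.112, 0.043], 0.81)]
top casting0_c [([0.505, -0.102, 0.042], 0.66), ([0.492, 0.115, 0.043], 0.65)]
top tray_c [([0.489, 0.141, 0.014], 0.74), ([0.288, 0.544, 0.015], 0.65), ([0.213, 0.287, 0.013], 0.57), ([0.493, 0.097, 0.044], 0.43), ([0.736, -0.058, 0.003], 0.4)]
```

View pics/c8.png

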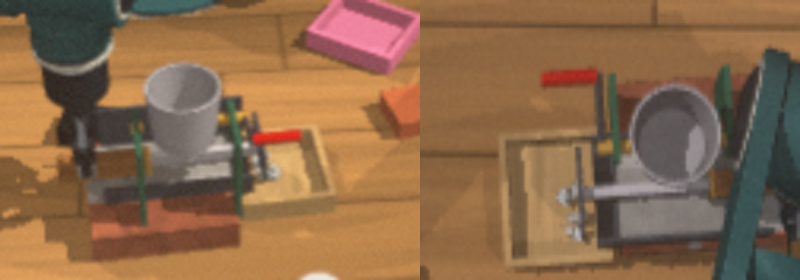

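Emit:
drive_tool(plan=[[0,0,0,0,0,-0.02,1],[0,0,0,-0.1,0,-0.02,1],[0,0,0,-0.25,0,-0.02,1],[0,0,0,-0.45,0,-0.02,1],[0,0,0,-0.65,0,-0.02,1],[0,0,0,-0.85,0,-0.02,1],[0,0,0,-1,0,-0.02,1],[0,0,0,-1,0,-0.02,1]])

```text
clock: 35.7
eef_pos: [0.5235, -0.3021, 0.0577]
tool_rot: [0.0, 0.68, 0.733, -0.0]
ft_force: [-0.3, -0.1, -2.2]
opening: 0.0217
grasp_force: 98.3
```

Emit:
drive_tool(plan=[[0,0,0,-0.1,0,0,1],[0,0,0,-0.2,0,0,1],[0,0,0,-0.3,0,-0.1,1],[0,0,0,-0.35,0,-0.3,1],[0,0,0,-0.35,0,-0.4,1],[0,0,0,-0.35,0,-0.4,1]])

```text
clock: 36.3
eef_pos: [0.5301, -0.3702, 0.1413]
tool_rot: [0.003, 0.679, 0.734, 0.0]
ft_force: [-0.7, -0.7, -1.6]
opening: 0.0214
grasp_force: 98.4
```

Run:
```python
from h import *
s=get_state(); print(s['opening'],s['grasp_force'],s['ft_force'],s['eef_pos'])
im=snap('scene'); find('scene',['rake_blade','rake_shank','casting0_c','tray_c'],6)
im2=snap('top'); find('top',['rake_blade','rake_shank','casting0_c','tray_c'],6)
a=cv2.resize(im[160:240,190:310],(420,280),interpolation=2); b=cv2.resize(im2[150:220,210:305],(380,280)); 
cv2.imwrite('pics/c9.png',np.hstack([a,b])[:,:,::-1])
```

```text
0.021383189761745625 98.37494730949402 [-0.67112227 -0.71038189 -1.60564233] [ 0.53013122 -0.37018982  0.1412879 ]
scene rake_blade [([0.514, -0.153, 0.129], 0.85), ([0.521, -0.222, 0.139], 0.75), ([0.384, 0.347, -0.001], 0.21)]
scene rake_shank [([0.524, -0.221, 0.139], 0.66)]
scene casting0_c []
scene tray_c [([0.286, 0.55, 0.017], 0.96), ([0.491, 0.142, 0.014], 0.85), ([0.214, 0.289, 0.017], 0.58)]
top rake_blade [([0.51, -0.156, 0.124], 0.64)]
top rake_shank [([0.52, -0.218, 0.144], 0.74), ([0.388, -0.102, 0.0], 0.58)]
top casting0_c [([0.504, 0.02, 0.001], 0.5), ([0.489, 0.142, 0.015], 0.43)]
top tray_c [([0.49, 0.145, 0.016], 0.83), ([0.21, 0.284, 0.014], 0.75), ([0.286, 0.545, 0.017], 0.59)]
```

View pics/c9.png

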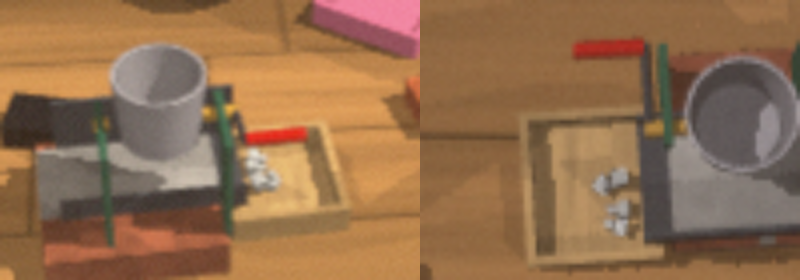

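All four castings are in the tray and the channel is clear. Next, turn the rake back in line with the holster and lay it down.

Emit:
drive_tool(plan=[[0,0,-0.1,0.05,0,0,1],[0,0,-0.25,0.1,0,0,1],[0,0,-0.4,0.15,0,0,1],[0,0,-0.55,0.15,0,0,1],[0,0,-0.7,0.15,0,0,1],[0,0,-0.85,0.15,0,0,1],[0,0,-0.9,0.15,0,0,1],[0,0,-0.9,0.15,0,0,1]])

```text
clock: 37.6
eef_pos: [0.5267, -0.3386, 0.1374]
tool_rot: [-0.0, 0.382, 0.924, 0.0]
ft_force: [-0.5, 0.1, -1.6]
opening: 0.0216
grasp_force: 98.3
```

Emit:
drive_tool(plan=[[0,0,-0.1,0,0,0,1],[0,0,-0.25,0,0,0,1],[0,0,-0.4,0,0,0,1],[0,0,-0.55,0,0,0,1],[0,0,-0.7,0,0,0,1],[0,0,-0.85,0,0,0,1],[0,0,-0.858,0,0,0,1],[0,0,-0.858,0,0,0,1]])

```text
clock: 38.4
eef_pos: [0.5267, -0.3387, 0.1375]
tool_rot: [-0.0, 0.058, 0.998, 0.0]
ft_force: [-0.0, 0.1, -1.1]
opening: 0.0218
grasp_force: 98.3
```

Run:
```python
from h import *
print(pose()[0],get_state()['opening']); rel([.5275,-.3160,.0115],down(3.029))
snap('scene'); find('scene',['rake_blade','rake_handle','rake_shank','holster_mouth'],1)
```

```text
[ 0.52665188 -0.33870052  0.13746415] 0.02175666215567059
turn [ 0.    -0.    -0.004] shift [0.009 0.113 0.63 ]
scene rake_blade [([0.315, -0.316, 0.125], 0.79)]
scene rake_handle [([0.517, -0.335, 0.145], 0.86)]
scene rake_shank [([0.38, -0.32, 0.142], 0.94)]
scene holster_mouth [([0.642, -0.328, 0.025], 0.69)]
```

Emit:
drive_tool(plan=[[0,0,-0.004,0,0.05,0.15,1],[0,0,-0.004,0,0.113,0.3,1],[0,0,-0.004,0,0.113,0.45,1],[0,0,-0.004,0,0.113,0.55,1],[0,0,-0.004,0,0.113,0.6,1],[0,0,-0.004,0,0.113,0.625,1],[0,0,-0.004,0,0.113,0.625,1],[0,0,-0.004,0,0.113,0.625,0],[0,0,-0.004,0,0.113,0.625,-1],[0,0,-0.004,0,0.113,0.625,-1],[0,0,-0.004,0,0.113,0.625,-1],[0,0,-0.004,0,0.113,0.625,-1]])

```text
clock: 39.85
eef_pos: [0.5292, -0.3163, 0.0127]
tool_rot: [0.0, 0.054, 0.999, -0.0]
ft_force: [-0.2, 1.3, 0.1]
opening: 0.0854
grasp_force: 0.0
```

Emit:
drive_tool(plan=[[0,0,0,0,0,-0.2,-1],[0,0,0,0,0,-0.4,-1],[0,0,0,0.25,0,-0.4,-1],[0,0,0,0.5,0,-0.4,-1],[0,0,0,0.76,0,-0.4,-1],[0,0,0,0.76,0,-0.4,-1],[0,0,0,0.76,0,-0.4,-1]])

```text
clock: 40.55
eef_pos: [0.3776, -0.3, 0.0932]
tool_rot: [0.001, 0.055, 0.998, -0.001]
ft_force: [0.1, -0.3, 0.5]
opening: 0.0852
grasp_force: 0.0
```

Run:
```python
from h import *
print(pose()[0]); snap('wrist','w10.png'); find('wrist',['rake_shank','rake_blade','rake_handle'],1)
snap('scene'); find('scene',['rake_shank','rake_blade','rake_handle','holster_mouth','tray_c'],1)
```

```text
[ 0.37760602 -0.30001879  0.09320115]
wrist rake_shank [([0.382, -0.3, 0.014], 0.9)]
wrist rake_blade [([0.315, -0.292, 0.002], 0.78)]
wrist rake_handle [([0.515, -0.314, 0.012], 0.8)]
scene rake_shank [([0.384, -0.3, 0.016], 0.97)]
scene rake_blade [([0.317, -0.293, 0.002], 0.98)]
scene rake_handle [([0.517, -0.312, 0.016], 0.73)]
scene holster_mouth [([0.641, -0.328, 0.027], 0.98)]
scene tray_c [([0.49, 0.142, 0.014], 0.98)]
```

View pics/w10.png

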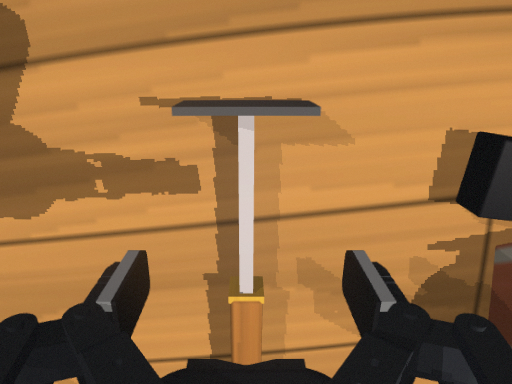

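The rake lies as before, with its shank between the fingers. Regrip it and slide it home.

Emit:
drive_tool(plan=[[0,0,0,0,0,0.2,-1],[0,0,0,0,0,0.35,-1],[0,0,0,0,0,0.44,-1],[0,0,0,0,0,0.44,-1],[0,0,0,0,0,0.44,0.5],[0,0,0,0,0,0.44,1],[0,0,0,0,0,0.44,1],[0,0,0,0,0,0.44,1],[0,0,0,0,0,0.44,1],[0,0,0,0,0,0.44,1],[0,0,0,0,0,0.425,1],[0,0,0,0,0,0.425,1]], newtons=60)

```text
clock: 42.25
eef_pos: [0.3781, -0.2998, 0.0078]
tool_rot: [0.0, 0.054, 0.999, -0.0]
ft_force: [-0.2, -0.3, -1.7]
opening: 0.0087
grasp_force: 58.7
```

Run:
```python
from h import *
s=get_state(); print(s['eef_pos'],s['opening'],s['ft_force']); 
snap('scene'); find('scene',['rake_shank','rake_blade','rake_handle','holster_mouth'],1)
rel([.5484,-.3177,.007],down(3.029))
```

```text
[ 0.37810861 -0.29978928  0.00776778] 0.008685130894138478 [-0.23346525 -0.33669142 -1.71816503]
scene rake_shank [([0.38, -0.299, 0.018], 0.79)]
scene rake_blade [([0.316, -0.295, 0.001], 0.85)]
scene rake_handle [([0.518, -0.312, 0.02], 0.62)]
scene holster_mouth [([0.314, -0.294, 0.002], 0.74)]
turn [ 0.    -0.     0.005] shift [-0.857  0.003  0.001]
```

Emit:
drive_tool(plan=[[0,0,0.005,-0.06,0,0,1],[0,0,0.005,-0.14,0,0,1],[0,0,0.005,-0.22,0,0,1],[0,0,0.005,-0.3,0,0,1],[0,0,0.005,-0.38,0,0,1],[0,0,0.005,-0.46,0,0,1],[0,0,0.005,-0.54,0,0,1],[0,0,0.005,-0.62,0,0,1],[0,0,0.005,-0.7,0,0,1],[0,0,0.005,-0.78,0,0,1],[0,0,0.005,-0.86,0,0,1],[0,0,0.005,-0.86,0,0,1],[0,0,0.005,-0.86,0,0.015,1]])

```text
clock: 43.8
eef_pos: [0.5498, -0.3184, 0.005]
tool_rot: [0.0, 0.056, 0.998, -0.0]
ft_force: [-12.4, 12.2, 45.4]
opening: 0.0082
grasp_force: 65.3
```

Run:
```python
from h import *
s=get_state(); print(s['eef_pos'],s['opening'],s['ft_force']); 
for c in ('scene','top'): snap(c); find(c,['rake_shank','rake_blade','holster_mouth','tray_c','casting0_c'],2)
```

```text
[ 0.54976594 -0.31837148  0.00496367] 0.008217071458222506 [-12.40286433  12.17226181  45.40250547]
scene rake_shank [([0.551, -0.318, 0.014], 0.68), ([0.487, -0.308, 0.001], 0.56)]
scene rake_blade [([0.489, -0.309, -0.0], 0.65)]
scene holster_mouth [([0.641, -0.328, 0.028], 0.67), ([0.387, -0.1, -0.0], 0.25)]
scene tray_c [([0.49, 0.136, 0.018], 0.97), ([0.212, 0.287, 0.015], 0.94)]
scene casting0_c []
top rake_shank [([0.384, 0.345, -0.003], 0.34)]
top rake_blade []
top holster_mouth [([0.637, -0.33, 0.019], 0.71)]
top tray_c [([0.49, 0.14, 0.017], 0.74), ([0.286, 0.549, 0.014], 0.63)]
top casting0_c []
```

Emit:
drive_tool(plan=[[0,0,0,0,0,-0.01,0.5],[0,0,0,0,0,-0.01,-1],[0,0,0,0,0,-0.01,-1],[0,0,0,0,0,-0.01,-1],[0,0,0,0,0,-0.01,-1],[0,0,0,0,0,-0.2,-1],[0,0,0,0,0,-0.45,-1],[0,0,0,0,0,-0.7,-1],[0,0,0,0,0,-0.95,-1],[0,0,0,0,0,-0.95,-1]])

```text
clock: 45.4
eef_pos: [0.5508, -0.3196, 0.2027]
tool_rot: [0.004, 0.056, 0.998, -0.003]
ft_force: [0.1, 0.6, -0.4]
opening: 0.0854
grasp_force: 0.0
```

Run:
```python
from h import *
im=snap('scene'); find('scene',['rake_shank','rake_blade','holster_mouth','tray_c','crank'],2)
im2=snap('top'); find('top',['rake_shank','rake_blade','holster_mouth','crank','tray_c','casting0_c','tin','flux_jar','charcoal','dish','brush','solder_brick'],2)
w=snap('wrist'); find('wrist',['rake_shank','rake_blade','holster_mouth'],1)
a=cv2.resize(im[130:270,100:310],(420,280)); b=cv2.resize(im2[150:220,210:305],(380,280)); c=cv2.resize(w,(400,300))
o=np.zeros((580,800,3),np.uint8); o[:280,:420]=a;o[:280,420:]=b;o[280:,:400]=c
cv2.imwrite('pics/c11.png',o[:,:,::-1])
```

```text
scene rake_shank [([0.552, -0.32, 0.014], 0.53), ([0.487, -0.309, -0.002], 0.24)]
scene rake_blade [([0.487, -0.31, -0.002], 0.89)]
scene holster_mouth [([0.641, -0.33, 0.025], 0.81)]
scene tray_c [([0.287, 0.547, 0.018], 0.85), ([0.212, 0.289, 0.019], 0.84)]
scene crank [([0.58, 0.122, 0.162], 0.82), ([0.735, -0.063, -0.001], 0.73)]
top rake_shank [([0.736, -0.059, -0.001], 0.62), ([0.552, -0.32, 0.019], 0.5)]
top rake_blade []
top holster_mouth [([0.636, -0.328, 0.024], 0.93)]
top crank [([0.584, 0.123, 0.159], 0.77), ([0.553, -0.32, 0.019], 0.32)]
top tray_c [([0.492, 0.143, 0.016], 0.95), ([0.284, 0.545, 0.014], 0.64)]
top casting0_c []
top tin [([0.734, -0.06, -0.0], 0.58)]
top flux_jar [([0.733, 0.156, -0.0], 0.7)]
top charcoal [([0.386, -0.1, -0.002], 0.92), ([0.386, 0.344, -0.0], 0.36)]
top dish [([0.535, 0.444, 0.003], 0.9)]
top brush [([0.678, 0.352, -0.0], 0.64)]
top solder_brick [([0.383, 0.345, -0.004], 0.81)]
wrist rake_shank [([0.55, -0.32, 0.015], 0.87)]
wrist rake_blade [([0.483, -0.31, 0.001], 0.91)]
wrist holster_mouth [([0.638, -0.328, 0.025], 0.8)]
```

View pics/c11.png

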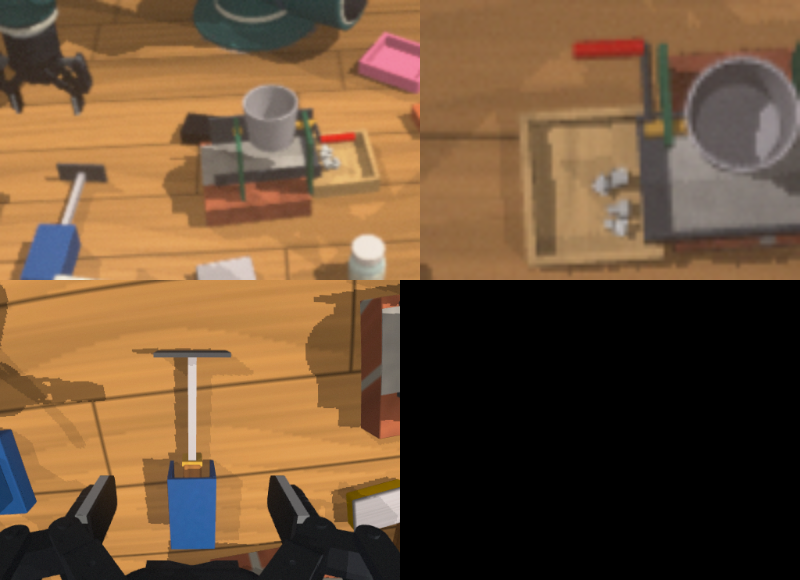

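Four castings are in the tray, the pot is upright, and the rake is home (handle point about 50 mm in). The bystanders haven't moved. Hand in.

```bash
python3 -c "
from plant import *
print(close_job())"
```

```text
the job is handed in; nothing more can be done
None
```

The job is handed in, with no verdict returned: my last pictures show all four castings I could see in the tray, the pot upright and empty, the rake fully home in the holster and the bystanders unmoved.

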